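# Push the blue vent filter into the blue vacuum port

### The job

Take the blue vent filter out of the green rack and push its tube into the funnel mouth of the blue-collared vacuum port, fully home until it locks and its disc lies flush on the port's rim, then let go; do not drop it in from above. Leave the orange filter standing in the rack and do not knock the bottle about.

Things in the scene. Friction and masses are not known exactly. Their poses are not given: they have to be found in the camera images.
- blue_filter: Loose upright vent filter, 60 g, 118 mm tall: below, a white stiff tube stem 19 mm thick, 68 mm long, grooved, tip tapering to 8 mm; then a white disc 60 mm across, 10 mm thick; on top the round blue neck 26 mm across, 40 mm tall, to grip. Origin: stem tip's centre (lowest point); z up the axis. Starts in one of the rack's two holes, its disc lying on the rack's top.
- blue_filter_grip (a point): Point on the blue filter's axis in its neck, 103 mm above the stem tip, 25 mm above the disc's top and 15 mm below the neck's top: a good height for the TCP.
- blue_port: Vacuum port fixed to the bench: grey upright body on a 74 mm steel base disc, a blue collar (66 mm across) round its white funnel mouth, 74 mm tall. Origin: centre of its underside; z up. Any yaw of the filter fits. When locked, the filter's disc lies on the rim, its stem tip 6 mm and its neck's top 124 mm above the bench.
- blue_port_rim (a point): Centre of the blue port's mouth at its rim, 74 mm up. The funnel narrows from 48 mm to a 22 mm bore 16 mm below. A filter let go in it stands on hidden sprung bars, disc 8 to 18 mm above the rim, leaning up to 10 degrees; a straight slow push down of about 4 to 15 N takes it past them and they snap into its groove.
- orange_filter: Loose upright vent filter, 60 g, 118 mm tall: below, a white stiff tube stem 19 mm thick, 68 mm long, grooved, tip tapering to 8 mm; then a white disc 60 mm across, 10 mm thick; on top the round orange neck 26 mm across, 40 mm tall, to grip. Origin: stem tip's centre (lowest point); z up the axis. In the rack's other hole, 90 mm from the blue; not to be used.
- orange_port: Vacuum port of the same make and size as the blue one, with an orange collar; not to be used. Origin: centre of its underside; z up.
- rack: Green rack fixed to the bench, 100 mm (its x) by 170 mm (its y) by 74 mm tall, with two 26 mm holes right through, 45 mm either side of its centre along its y. Origin: centre of its underside; z up. Fingers that close along the rack's x have free room on both sides of the necks.
- bottle: Loose small white reagent bottle with a purple label, 38 mm across, 75 mm tall, 90 g, standing on the bench. Origin: centre of its underside.

How it is judged (in metres and radians):
At the end, for the whole second after the job is handed in: Blue filter locked in the blue port: at rest, tilted under 8.5 degrees, within 8 mm of the port's axis, disc within 3.5 mm of the rim. Orange filter still in the rack (moved under 30 mm, tilted under 14 degrees); bottle upright (under 23 degrees), moved under 40 mm (z of blue_filter in the frame of blue_port between 0.001 and 0.0095 m and horizontal distance between blue_filter and blue_port below 0.008 m and angle between blue_filter's own z axis and vertical below 0.15 rad and linear speed of blue_filter below 0.02 m/s and distance of orange_filter from where it was at the start of the episode below 0.03 m and angle between orange_filter's own z axis and vertical below 0.25 rad and distance of bottle from where it was at the start of the episode below 0.04 m and angle between bottle's own z axis and vertical below 0.4 rad); the robot touches nothing.
It fails at once if the blue filter is dropped into the port from a height (falls into its mouth at over 1.3 m/s) (horizontal distance between blue_filter and blue_port below 0.03 m and z of blue_filter in the frame of blue_port below 0.08 m and linear speed of blue_filter above 1.3 m/s).
It fails at once if the orange filter is taken out or knocked over (moved 60 mm or tilted 30 degrees) (distance of orange_filter from where it was at the start of the episode above 0.06 m or angle between orange_filter's own z axis and vertical above 0.52 rad).
It fails at once if the bottle is knocked over (angle between bottle's own z axis and vertical above 0.7 rad).
It also fails if it takes over 40 s, if anything falls off the work surface, if the arm or the gripper's body presses on something with over 40 N, if the wrist force passes 120 N, or if a joint passes its speed limit or range.

### The arm

A 6-joint arm with a two-finger parallel gripper is mounted at the origin on the work surface. World frame = base frame: x ahead of the robot, y to its left, z up, the work surface at z = 0. Lengths are in mm, angles in degrees, forces in N, time in s.
With the tool pointing down it reaches from about 350 to 850 mm from the base axis. Payload 8.1 kg.
Tool frame: the origin (TCP) lies between the finger pads, 19 mm behind the fingertips; this is the grasp point; z points along the fingers, y is the line along which they close (so a half turn about z gives the same grasp; the last joint's range is limited). The gripper opens to 85 mm and grips with 20 to 120 N. Pads are 22 mm wide; open, the fingers measure 114 mm over their backs; the gripper's body (76 mm by 85 mm) begins 54 mm behind the grasp point. The pads swing forward as they close: fully open they stand 13 mm farther back than shut.
Start: joints at [-79.32, 7.471, 85.268, -0, 87.261, -4.893], TCP at [161.1, -577.973, 249.992] pointing down, gripper open.
Joint ranges: [-169.43, 169.43], [-51.17, 129.36], [1.28, 143.12], [-76.62, 256.62], [0, 156.53], [-152.29, 152.29]. Speed limits (degrees/s): [136.94, 136.94, 159.86, 180, 180, 180].

### API

Orientations are given as [roll, pitch, yaw] about the fixed x, y, z axes, in that order (R = Rz(yaw) Ry(pitch) Rx(roll)).
In Python, from bench import sense, eyes, job, models gives the robot as it stands. The module is installed in compiled form; this text tells all that it offers.
- The arm moves only by the tool apply_moves, never from a script. Its argument "rows" is a list of rows, each a list of 6 numbers: the shift along the tool's x, y, z in mm, then the turn, a rotation vector about the tool's x, y, z in rad. In form: [[dx, dy, dz, rx, ry, rz], ...]. A call has exactly 5 rows; each row shifts and turns the commanded pose from where the row before left it, along the tool's axes as they then stand; what a row does not reach is not made up. A row lasts 1/8 s, in which the tool goes at most 62.5 mm and 10.7 degrees, less where a joint would pass 70% of its speed; a pose out of reach is approached as far as the arm can. A call is refused whole if a number of a shift passes 62.5 or a number of a turn 0.188, either way. A call with a gripper value outside its range is refused whole. "fingers" is the finger opening in mm, from 0 to 85.4, set as the call begins (left out, the last holds). The fingers move at their own pace and stop on an object; "grip_force" is the grip in N (left out, the last holds). Time passes only in rows, so rows that do not move let the fingers close, or fill a call up. It gives the time, the measured TCP pose, the force, the opening and the grip force at its end, in the units of the state.
- sense(): the state, without advancing time (a new reading comes with each control period).
- eyes.snapshot(name): name is "scene" or "top" or "wrist"; returns (picture, depth): 480x640x3 uint8, red, green, blue; 480x640 float32, mm along the optical axis (not along the pixel's ray), 0 where there is no reading.
- eyes.get_calibration(name): a dict with "intrinsics" (3x3 intrinsics, pixels), "D" ([k1, k2, p1, p2, k3] as OpenCV has them; the pictures are not rectified), "R" (3x3) and "t" (3): a world point X has camera coordinates R X + t; the wrist camera has in their place "mount" (4x4, takes a point from camera to tool coordinates, whose origin is the TCP and whose axes are the flange's). Camera axes: x right, y down, z forward; pixel columns grow to the right and rows downward; lengths in mm; the calibration is good to about 2 mm. A picture is of the moment at which its call begins: read the wrist's pose just before it. get_calibration takes no time and is no camera call.
- job.hand_in(): hands the job in; it is judged then, once.
Trained networks look in the newest picture that a camera, given by its name, has taken for a name from the list of things; names that differ only in an ending like _2 or _b are one class to them, and where a whole thing is asked for, a point or a joint stands for the part that bears it (a point fixed in the world has none). Each returns a list of dicts, best first, with "confidence" (0 to 1); they miss things now and then, are a little off and sometimes report something else, mostly with a low value. They report only what shows in the picture. A call takes as long as a camera call.
- models.boxes_of(name, camera): "xyz" ([x, y, z] in mm, in world coordinates, good to about 4 mm: the middle of the surface that is visible of it).
- models.cut_out(name, camera): "pixels" (480x640 bool, what is visible of it).
- models.place_of(name, camera): "xyz" ([x, y, z] in mm, in world coordinates, good to about 4 mm: a listed point, or the origin of a listed thing).
The state is a dict: "time": time; "joint_pos": joint angles; "qd": joint speeds; "joint_efforts": joint torques, N m; "tool_pos": TCP position; "tcp_rot": TCP orientation; "ft_force": force on the tool from outside, world axes, zero at the start; "wrist_torque": the same for the moment, N m; "finger_gap": finger opening in mm; "grip_force": force on a finger pad.
Only numpy, scipy, OpenCV 4.12 (cv2) and the standard library are available. Lean on these libraries where they do the work, as an engineer would, in place of code of your own. Each camera call takes 0.05 s, during which the arm holds its last target. There are 200 camera calls.

## Working session

There is one attempt and no reset: what is moved stays moved. The work goes in short steps, Python scripts to look and compute and a tool call to move; the robot and the scene stay as the last step left them, time stands still between calls to the robot, and variables do not carry over. Pictures are saved under pics/ and viewed, at most 10 in all, crops included, and the job is handed in when it is done.

Besides the shell and the picture viewer there is one more tool, called after "Call:" by a JSON object that holds its "api" and its "payload". apply_moves: Moves the arm, as the interface text tells. Its arguments: {"type":"object","properties":{"rows":{"type":"array"},"fingers":{"type":"number"},"grip_force":{"type":"number"}},"required":["rows"]}

```bash
mkdir -p pics; python3 - <<'E'
from bench import sense, eyes, job, models
import cv2
s=sense(); print(s['time'],s['tool_pos'],s['tcp_rot'],s['finger_gap'])
for c in ("top","scene"):
    p,d=eyes.snapshot(c); cv2.imwrite(f'pics/{c}0.png',p[:,:,::-1])
    for n in ("blue_filter","blue_filter_grip","blue_port","blue_port_rim","orange_filter","orange_port","rack","bottle"):
        r=models.place_of(n,c); print(c,n,[([round(float(v),1) for v in q['xyz']],round(float(q['confidence']),2)) for q in r[:2]])
E
```

```text
0.0 [ 160.99632013 -577.43902989  248.92685258] [-1.79891527e+02 -1.07844482e-02  1.55716076e+01] 85.37963388698378
top blue_filter [([500.1, 272.3, 8.4], 0.87)]
top blue_filter_grip [([503.0, 267.4, 106.4], 0.79)]
top blue_port [([546.0, -38.6, -0.6], 0.63), ([500.6, 266.6, 108.0], 0.32)]
top blue_port_rim [([548.2, -42.8, 74.2], 0.83)]
top orange_filter [([492.9, 181.9, 5.9], 0.91)]
top orange_port [([541.8, -286.1, -4.9], 0.62)]
top rack [([494.9, 224.5, -3.6], 0.86)]
top bottle [([501.4, 270.5, 7.7], 0.6), ([546.8, 59.6, 1.0], 0.53)]
scene blue_filter []
scene blue_filter_grip [([501.3, 270.9, 107.8], 0.68)]
scene blue_port [([544.8, -45.5, 1.1], 0.75)]
scene blue_port_rim [([548.2, -40.8, 74.8], 0.91)]
scene orange_filter [([546.8, -43.8, 74.4], 0.48)]
scene orange_port [([539.2, -284.9, -0.3], 0.76)]
scene rack [([493.1, 227.4, -1.2], 0.67), ([541.1, -289.8, -2.0], 0.39)]
scene bottle [([545.0, 57.4, -2.4], 0.7)]
```

View pics/top0.png

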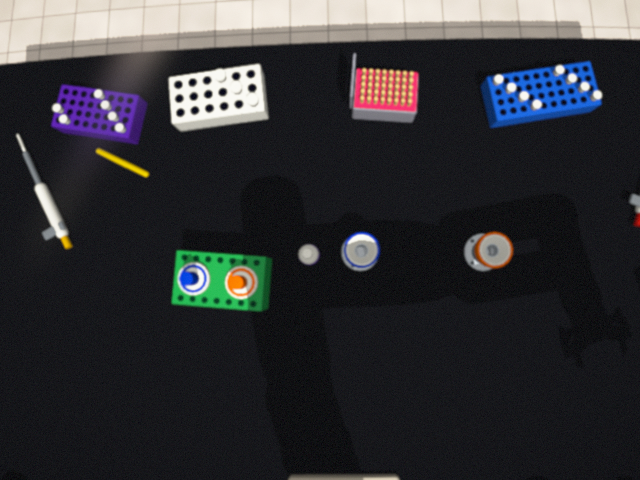

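View pics/scene0.png

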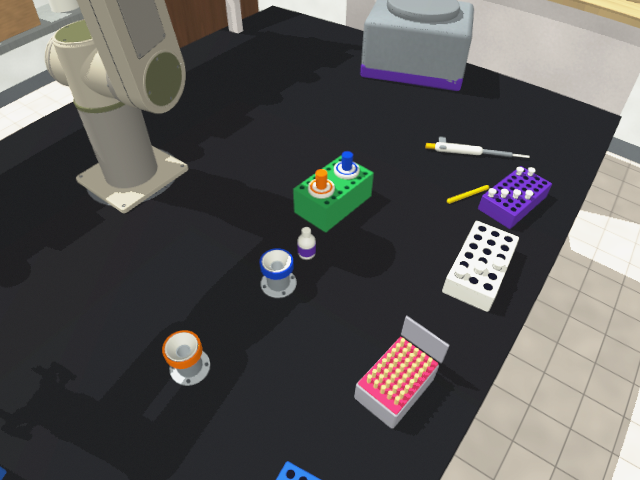

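The networks agree with the pictures. In the top view, blue filter is at (193,278), orange at (240,283), port at (360,251) and bottle at (308,254). The rack's yaw is about -5°, so the tool yaw should be about 85°.

```bash
cat > h.py <<'E'
from bench import sense, eyes, job, models
import numpy as np, json
from scipy.spatial.transform import Rotation as Ro
def pose():
    s=sense(); return s, np.array(s['tool_pos']), Ro.from_euler('xyz',s['tcp_rot'],degrees=True)
def plan(way, step=52, p=None, R=None):
    """way: list of (xyz, yaw); prints rounded rows in tool axes, 5 per call"""
    if p is None: s,p,R=pose()
    rows=[]
    for xyz,yaw in way:
        T=Ro.from_euler('xyz',[180,0,yaw],degrees=True); xyz=np.array(xyz,float)
        n=int(np.ceil(max(np.linalg.norm(xyz-p)/step,(R.inv()*T).magnitude()/.17,1)))
        for k in range(n,0,-1):
            d=np.round(R.inv().apply((xyz-p)/k),1 if step<10 else 0); r=np.round((R.inv()*T).as_rotvec()/k,3)
            rows.append([*map(float,d),*map(float,r)]); p=p+R.apply(d); R=R*Ro.from_rotvec(r)
    while len(rows)%5: rows.append([0]*6)
    for i in range(0,len(rows),5): print(json.dumps(rows[i:i+5]))
    print('end',p.round(1),R.as_euler('xyz',degrees=True).round(1))
E
python3 -c "
from h import *
plan([((480,-280,250),60),((502,269,230),85)])"
```

```text
[[43.0, -22.0, -0.0, 0.0, -0.0, -0.086], [45.0, -19.0, -0.0, 0.0, -0.0, -0.086], [46.0, -15.0, -0.0, 0.0, -0.0, -0.086], [47.0, -11.0, -0.0, 0.0, -0.0, -0.086], [48.0, -6.0, -0.0, 0.0, -0.0, -0.086]]
[[49.0, -2.0, -0.0, 0.0, -0.0, -0.086], [48.0, 2.0, -0.0, 0.0, -0.0, -0.086], [48.0, 6.0, -0.0, 0.0, -0.0, -0.087], [48.0, 10.0, -0.0, 0.0, -0.0, -0.086], [44.0, -23.0, 2.0, 0.0, 0.0, -0.04]]
[[45.0, -22.0, 2.0, 0.0, 0.0, -0.04], [46.0, -20.0, 2.0, 0.0, 0.0, -0.04], [47.0, -18.0, 2.0, 0.0, 0.0, -0.04], [47.0, -16.0, 2.0, 0.0, 0.0, -0.04], [48.0, -14.0, 2.0, 0.0, 0.0, -0.039]]
[[48.0, -12.0, 2.0, 0.0, 0.0, -0.04], [49.0, -10.0, 1.0, 0.0, 0.0, -0.039], [49.0, -8.0, 2.0, 0.0, 0.0, -0.04], [50.0, -6.0, 1.0, 0.0, 0.0, -0.039], [50.0, -4.0, 2.0, 0.0, 0.0, -0.04]]
end [502.5 268.9 230. ] [180.   0.  85.]
```

Call:
{"api": "apply_moves", "payload": {"rows": [[43,-22,0,0,0,-0.086],[45,-19,0,0,0,-0.086],[46,-15,0,0,0,-0.086],[47,-11,0,0,0,-0.086],[48,-6,0,0,0,-0.086]], "fingers": 85}}

```text
time: 1.52
tool_pos: [338.9, -411.4, 250.2]
tcp_rot: [180.0, 0.0, 40.4]
ft_force: [1.0, -0.0, -0.0]
finger_gap: 85.0
grip_force: 0.0
```

Call:
{"api": "apply_moves", "payload": {"rows": [[49,-2,0,0,0,-0.086],[48,2,0,0,0,-0.086],[48,6,0,0,0,-0.087],[48,10,0,0,0,-0.086],[44,-23,2,0,0,-0.04]]}}

```text
time: 2.15
tool_pos: [484.2, -229.4, 247.7]
tcp_rot: [180.0, -0.0, 62.4]
ft_force: [0.4, 0.8, 0.1]
finger_gap: 84.9
grip_force: 0.0
```

Call:
{"api": "apply_moves", "payload": {"rows": [[45,-22,2,0,0,-0.04],[46,-20,2,0,0,-0.04],[47,-18,2,0,0,-0.04],[20,-10,2,0,0,-0.04],[0,0,0,0,0,0]]}}

```text
time: 2.78
tool_pos: [485.3, -56.4, 240.0]
tcp_rot: [180.0, -0.0, 71.6]
ft_force: [-0.1, -0.3, -0.1]
finger_gap: 84.7
grip_force: 0.0
```

```bash
python3 - <<'E'
from h import *
import cv2
s,p0,R=pose(); print(s['time'],p0,s['tcp_rot'],s['ft_force'])
p,d=eyes.snapshot('wrist'); cv2.imwrite('pics/w1.png',p[:,:,::-1])
for n in ("blue_port_rim","blue_port","bottle"):
    print(n,[(np.round(q['xyz'],1),round(float(q['confidence']),2)) for q in models.place_of(n,'wrist')[:2]])
plan([((502,269,230),85)])
E
```

```text
2.775 [485.3048852  -56.39998929 240.01102827] [ 1.79998011e+02 -7.69686971e-03  7.15967323e+01] [-0.1050804  -0.31829917 -0.08098414]
blue_port_rim [(array([547.9, -48.7,  76.7]), 0.62)]
blue_port [(array([549.3, -44.9,   1.9]), 0.64)]
bottle [(array([546. ,  59.2,  -1.4]), 0.73)]
[[45.0, -13.0, 1.0, 0.0, 0.0, -0.034], [46.0, -11.0, 2.0, 0.0, 0.0, -0.034], [46.0, -10.0, 1.0, 0.0, 0.0, -0.034], [46.0, -8.0, 2.0, 0.0, 0.0, -0.034], [46.0, -6.0, 1.0, 0.0, 0.0, -0.034]]
[[47.0, -5.0, 2.0, 0.0, 0.0, -0.034], [47.0, -4.0, 1.0, 0.0, 0.0, -0.034], [0, 0, 0, 0, 0, 0], [0, 0, 0, 0, 0, 0], [0, 0, 0, 0, 0, 0]]
end [501.6 269.5 230. ] [180.   0.  85.]
```

Call:
{"api": "apply_moves", "payload": {"rows": [[45,-13,1,0,0,-0.034],[46,-11,2,0,0,-0.034],[46,-10,1,0,0,-0.034],[46,-8,2,0,0,-0.034],[46,-6,1,0,0,-0.034]]}}

```text
time: 3.6
tool_pos: [497.5, 176.6, 233.0]
tcp_rot: [180.0, 0.0, 81.1]
ft_force: [0.6, 0.1, -0.1]
finger_gap: 84.9
grip_force: 0.0
```

Call:
{"api": "apply_moves", "payload": {"rows": [[47,-5,2,0,0,-0.034],[47,-4,1,0,0,-0.034],[0,0,0,0,0,0],[0,0,0,0,0,0],[0,0,0,0,0,0]]}}

```text
time: 4.22
tool_pos: [501.4, 269.1, 230.0]
tcp_rot: [180.0, 0.0, 84.9]
ft_force: [-0.0, -0.0, -0.6]
finger_gap: 84.9
grip_force: 0.0
```

View pics/w1.png

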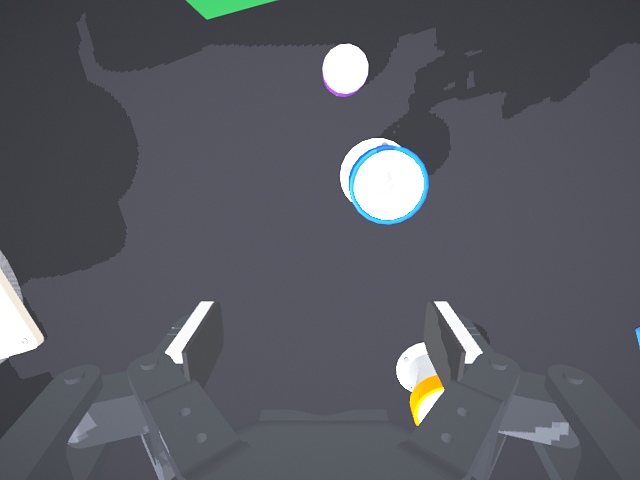

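```bash
python3 - <<'E'
from h import *
import cv2
s,p0,R=pose(); print(s['time'],p0,s['tcp_rot'])
p,d=eyes.snapshot('wrist'); cv2.imwrite('pics/w2.png',p[:,:,::-1])
for n in ("blue_filter_grip","blue_filter","orange_filter","rack"):
    print(n,[(np.round(q['xyz'],1),round(float(q['confidence']),2)) for q in models.place_of(n,'wrist')[:2]])
c=eyes.get_calibration('wrist'); print(c['mount'])
# top of the blue neck from colour + depth
h=cv2.cvtColor(p,cv2.COLOR_RGB2HSV); m=(h[...,0]>105)&(h[...,0]<130)&(h[...,1]>120)&(h[...,2]>50)&(d>0)
v,u=np.nonzero(m); q=cv2.undistortPoints(np.c_[u,v].astype(float)[:,None],c['intrinsics'],np.array(c['D']))[:,0]
X=np.c_[q,np.ones(len(q))]*d[v,u][:,None]; M=np.array(c['mount']); X=R.apply(X@M[:3,:3].T+M[:3,3])+p0
t=X[(X[:,2]>116)&(np.hypot(X[:,0]-501,X[:,1]-270)<30)]; print(len(t),t.mean(0),t.min(0),t.max(0))
E
```

```text
4.225 [501.41747505 269.13717023 230.02616641] [1.79995625e+02 1.71083614e-02 8.49498250e+01]
blue_filter_grip [(array([502.2, 269.7, 108.1]), 0.9), (array([492.3, 226.4,   1. ]), 0.26)]
blue_filter [(array([496.5, 269.7,   9.9]), 0.74)]
orange_filter [(array([493.7, 179.6,   5.1]), 0.96)]
rack [(array([493.6, 225. ,  -2.9]), 0.62)]
[[ 1.29191579e-03 -9.54778201e-01 -2.97316193e-01  7.69705477e+01]
 [ 9.99999053e-01  1.37451125e-03 -6.87443574e-05  3.52784901e-01]
 [ 4.74300066e-04 -2.97315822e-01  9.54779072e-01 -1.23668254e+02]
 [ 0.00000000e+00  0.00000000e+00  0.00000000e+00  1.00000000e+00]]
1048 [500.20750806 271.80520715 123.28904169] [487.51011203 258.231366   116.11668454] [512.19537943 283.24666703 125.9510738 ]
```

View pics/w2.png

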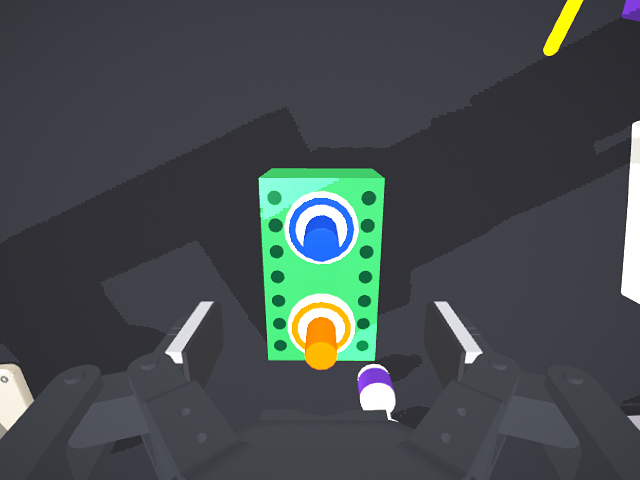

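w1 shows the port collar at (389,184) and the bottle at (345,68). w2 shows the blue neck at (322,230) and the orange at (321,345), both lined up with the fingers. The neck's axis is at about (500.2, 271), so I'll descend and grip.

Call:
{"api": "apply_moves", "payload": {"rows": [[2,-1,30,0,0,0],[0,0,35,0,0,0],[0,0,30,0,0,0],[0,0,18,0,0,0],[0,0,8,0,0,0]]}}

```text
time: 5.1
tool_pos: [499.8, 272.3, 108.2]
tcp_rot: [-179.9, 0.0, 85.1]
ft_force: [0.3, -0.3, 0.2]
finger_gap: 84.8
grip_force: 0.0
```

Call:
{"api": "apply_moves", "payload": {"rows": [[0,0,0,0,0,0],[0,0,0,0,0,0],[0,0,0,0,0,0],[0,0,0,0,0,0],[0,0,0,0,0,0]], "fingers": 0, "grip_force": 60}}

```text
time: 5.72
tool_pos: [501.0, 273.0, 110.3]
tcp_rot: [179.9, -0.1, 85.1]
ft_force: [-0.1, -0.7, 5.8]
finger_gap: 24.3
grip_force: 59.1
```

Call:
{"api": "apply_moves", "payload": {"rows": [[0,0,0,0,0,0],[0,0,0,0,0,0],[0,0,-5,0,0,0],[0,0,-10,0,0,0],[0,0,0,0,0,0]]}}

```text
time: 6.35
tool_pos: [500.8, 272.9, 125.2]
tcp_rot: [179.9, -0.1, 85.1]
ft_force: [1.5, 0.8, -0.9]
finger_gap: 24.2
grip_force: 58.8
```

Call:
{"api": "apply_moves", "payload": {"rows": [[0,0,-25,0,0,0],[0,0,-30,0,0,0],[0,0,-30,0,0,0],[0,0,-20,0,0,0],[0,0,0,0,0,0]]}}

```text
time: 6.98
tool_pos: [501.1, 273.0, 230.7]
tcp_rot: [179.8, -0.1, 85.1]
ft_force: [0.9, -0.3, -0.5]
finger_gap: 24.4
grip_force: 58.9
```

```bash
python3 - <<'E'
from h import *
s,p0,R=pose(); print(s['time'],p0,s['tcp_rot'],s['ft_force'],s['finger_gap'])
import cv2
p,d=eyes.snapshot('wrist'); cv2.imwrite('pics/w3.png',p[:,:,::-1])
plan([((542,-45,235),85)],step=42)
E
```

```text
6.975 [501.07408681 273.00315729 230.74432401] [ 1.79832584e+02 -9.23361738e-02  8.50724825e+01] [ 0.94650378 -0.31453463 -0.53716979] 24.43737538356725
[[-39.0, 9.0, -1.0, 0.0, -0.0, 0.0], [-39.0, 9.0, -1.0, 0.0, -0.0, 0.0], [-39.0, 8.0, -1.0, 0.0, -0.0, 0.0], [-39.0, 9.0, -1.0, 0.0, -0.0, 0.0], [-39.0, 8.0, -1.0, 0.0, -0.0, 0.0]]
[[-39.0, 9.0, -0.0, 0.0, -0.0, 0.0], [-39.0, 8.0, -1.0, 0.0, -0.0, 0.001], [-40.0, 9.0, -0.0, 0.001, -0.0, 0.0], [0, 0, 0, 0, 0, 0], [0, 0, 0, 0, 0, 0]]
end [542.1 -45.1 234.9] [-180.   -0.   85.]
```

View pics/w3.png

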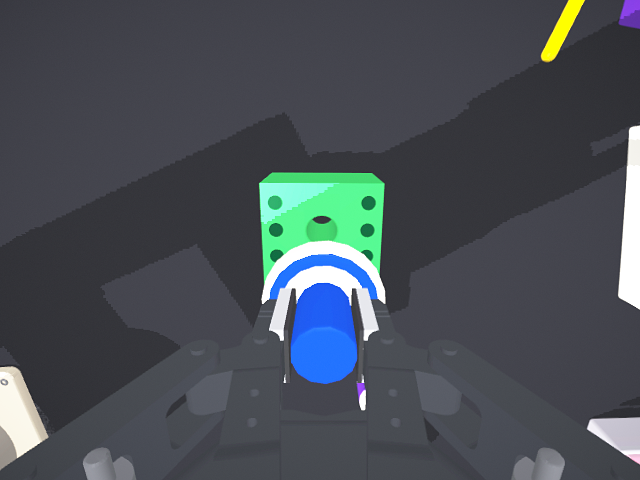

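w3 shows the neck held upright between the pads, with its top at (323,355) and the hole empty at (322,228). I'll carry it past the port so the wrist camera can see both the port and the held neck.

Call:
{"api": "apply_moves", "payload": {"rows": [[-39,8,-1,0,0,0],[-40,8,-1,0,0,0],[-40,8,-1,0,0,0],[-40,8,-1,0,0,0],[-40,8,0,0,0,0]]}}

```text
time: 7.65
tool_pos: [522.0, 69.6, 230.9]
tcp_rot: [-179.8, 0.0, 85.1]
ft_force: [0.4, -0.1, -0.8]
finger_gap: 24.2
grip_force: 58.9
```

Call:
{"api": "apply_moves", "payload": {"rows": [[-40,8,0,0,0,0],[-40,8,0,0,0,0],[-40,8,0,0,0,0],[-40,8,0,0,0,0],[-38,8,0,0,0,0]]}}

```text
time: 8.28
tool_pos: [544.8, -130.9, 230.7]
tcp_rot: [-179.8, -0.0, 85.1]
ft_force: [0.7, 0.2, -0.7]
finger_gap: 24.6
grip_force: 58.9
```

Call:
{"api": "apply_moves", "payload": {"rows": [[0,0,0,0,0,0],[0,0,0,0,0,0],[0,0,0,0,0,0],[0,0,0,0,0,0],[0,0,0,0,0,0]]}}

```text
time: 8.9
tool_pos: [545.8, -129.2, 233.1]
tcp_rot: [180.0, 0.0, 85.1]
ft_force: [0.5, 0.7, -0.2]
finger_gap: 24.1
grip_force: 59.0
```

```bash
python3 - <<'E'
from h import *
import cv2
s,p0,R=pose(); print(s['time'],p0,s['tcp_rot'])
p,d=eyes.snapshot('wrist'); cv2.imwrite('pics/w4.png',p[:,:,::-1])
for n in ("blue_port_rim","blue_port","blue_filter_grip","blue_filter"):
    print(n,[(np.round(q['xyz'],1),round(float(q['confidence']),2)) for q in models.place_of(n,'wrist')[:2]])
c=eyes.get_calibration('wrist'); M=np.array(c['mount'])
h=cv2.cvtColor(p,cv2.COLOR_RGB2HSV); m=(h[...,0]>92)&(h[...,0]<130)&(h[...,1]>120)&(h[...,2]>50)&(d>0)
v,u=np.nonzero(m); q=cv2.undistortPoints(np.c_[u,v].astype(float)[:,None],c['intrinsics'],np.array(c['D']))[:,0]
X=np.c_[q,np.ones(len(q))]*d[v,u][:,None]; Xt=X@M[:3,:3].T+M[:3,3]; X=R.apply(Xt)+p0
def fit(t,name):
    (a,b),r=cv2.minEnclosingCircle(t[:,:2].astype(np.float32)); print(name,len(t),'circ',round(a,1),round(b,1),round(r,1),'z',t[:,2].min().round(1),t[:,2].max().round(1),'mean',t.mean(0).round(1))
t=X[(np.hypot(X[:,0]-548,X[:,1]+44)<45)&(X[:,2]>70)&(X[:,2]<80)]; fit(t,'collar top')
t=X[(np.hypot(X[:,0]-p0[0],X[:,1]-p0[1])<22)&(X[:,2]>p0[2])]
fit(t,'neck all'); fit(t[t[:,2]>np.percentile(t[:,2],98)-3],'neck top')
E
```

```text
8.9 [ 545.81597503 -129.21531761  233.09908319] [1.79986848e+02 1.03637124e-03 8.51258146e+01]
blue_port_rim [(array([547.7, -46.8,  77.6]), 0.68)]
blue_port [(array([ 5.458e+02, -4.340e+01,  5.000e-01]), 0.81)]
blue_filter_grip [(array([ 549.1, -131.7,  231.3]), 0.89), (array([541.7,  59.9,  -1.4]), 0.35)]
blue_filter []
collar top 1391 circ 547.2 -41.6 33.0 z 70.2 76.3 mean [547.6 -39.7  73.5]
neck all 4047 circ 545.9 -131.4 13.3 z 233.1 248.6 mean [ 546.3 -128.4  244.7]
neck top 3125 circ 546.4 -131.2 13.3 z 244.5 248.6 mean [ 546.1 -130.5  246.4]
```

View pics/w4.png

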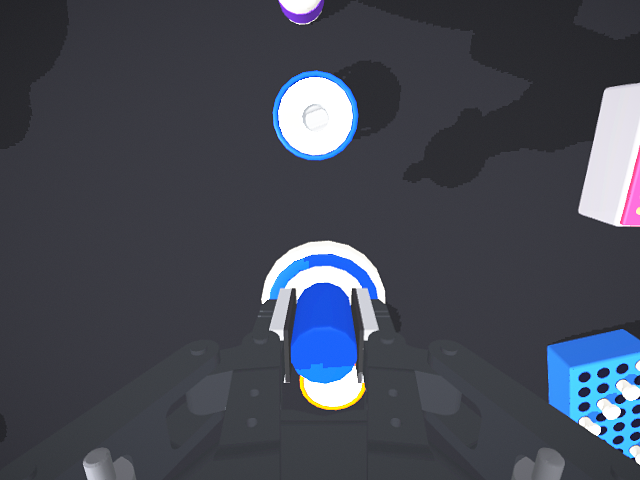

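w4 shows the port mouth at (316,116), fitted as a 33.0 mm circle centred at (547.2, -41.6). The held neck is at (546.2, -131.3), so I shift by about +89.5 along tool x and -6.6 along tool y.

Call:
{"api": "apply_moves", "payload": {"rows": [[30,-2.2,0,0,0,0],[30,-2.2,0,0,0,0],[20,-1.5,0,0,0,0],[9.5,-0.7,0,0,0,0],[0,0,0,0,0,0]]}}

```text
time: 9.78
tool_pos: [546.9, -39.9, 233.0]
tcp_rot: [180.0, 0.0, 85.1]
ft_force: [-0.0, 0.2, -0.6]
finger_gap: 25.2
grip_force: 59.0
```

Call:
{"api": "apply_moves", "payload": {"rows": [[0,0,15,0,0,0],[0,0,15,0,0,0],[0,0,12,0,0,0],[0,0,6,0,0,0],[0,0,0,0,0,0]]}}

```text
time: 10.4
tool_pos: [546.5, -40.1, 184.3]
tcp_rot: [-179.9, -0.0, 85.1]
ft_force: [-0.2, -0.6, -0.8]
finger_gap: 24.8
grip_force: 59.0
```

```bash
python3 - <<'E'
from h import *
import cv2
s,p0,R=pose(); print(s['time'],p0,s['tcp_rot'],s['ft_force'])
p,d=eyes.snapshot('scene'); cv2.imwrite('pics/s5.png',cv2.resize(p[180:320,190:370,::-1],None,fx=4,fy=4))
E
```

```text
10.4 [546.46271722 -40.09773941 184.25084209] [-1.79928279e+02 -7.12961805e-03  8.50640335e+01] [-0.24084163 -0.62468553 -0.78731541]
```

View pics/s5.png

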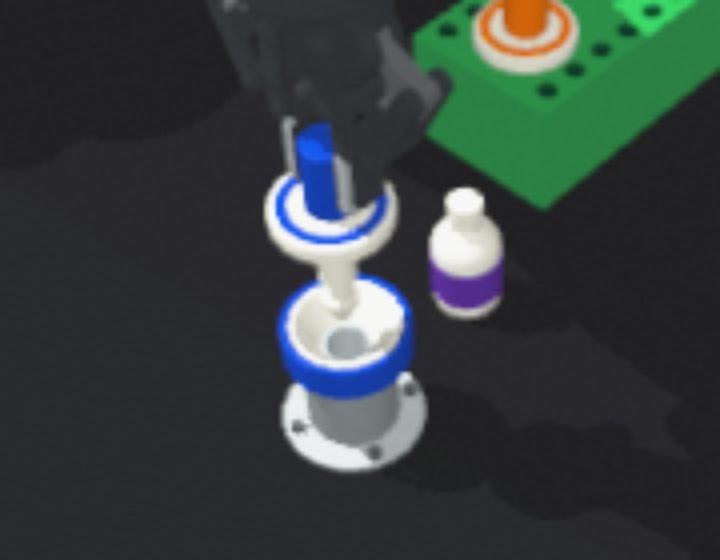

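The stem tip at (340,305) hangs centred over the bore at (347,343), so I'll go in slowly.

Call:
{"api": "apply_moves", "payload": {"rows": [[0,0,6,0,0,0],[0,0,6,0,0,0],[0,0,6,0,0,0],[0,0,5,0,0,0],[0,0,2,0,0,0]]}}

```text
time: 11.08
tool_pos: [546.6, -40.0, 159.4]
tcp_rot: [-180.0, -0.0, 85.1]
ft_force: [-0.1, 0.3, -0.6]
finger_gap: 24.9
grip_force: 59.0
```

Call:
{"api": "apply_moves", "payload": {"rows": [[0,0,4,0,0,0],[0,0,4,0,0,0],[0,0,4,0,0,0],[0,0,2,0,0,0],[0,0,0,0,0,0]]}}

```text
time: 11.7
tool_pos: [546.7, -40.0, 145.8]
tcp_rot: [-180.0, -0.0, 85.1]
ft_force: [-0.4, -0.7, -1.3]
finger_gap: 24.5
grip_force: 59.0
```

Call:
{"api": "apply_moves", "payload": {"rows": [[0,0,4,0,0,0],[0,0,4,0,0,0],[0,0,3,0,0,0],[0,0,2,0,0,0],[0,0,0,0,0,0]]}}

```text
time: 12.32
tool_pos: [546.7, -40.0, 132.8]
tcp_rot: [-180.0, -0.0, 85.1]
ft_force: [-1.7, -0.0, -1.2]
finger_gap: 24.8
grip_force: 59.0
```

Call:
{"api": "apply_moves", "payload": {"rows": [[0,0,2,0,0,0],[0,0,2,0,0,0],[0,0,1,0,0,0],[0,0,1,0,0,0],[0,0,0,0,0,0]]}}

```text
time: 12.95
tool_pos: [546.9, -39.9, 127.0]
tcp_rot: [-180.0, -0.0, 85.1]
ft_force: [0.6, 1.8, -0.4]
finger_gap: 24.1
grip_force: 59.0
```

Call:
{"api": "apply_moves", "payload": {"rows": [[0,0,1,0,0,0],[0,0,1,0,0,0],[0,0,1,0,0,0],[0,0,1,0,0,0],[0,0,1,0,0,0]]}}

```text
time: 13.58
tool_pos: [547.0, -40.1, 122.0]
tcp_rot: [180.0, 0.0, 85.1]
ft_force: [1.4, 1.5, 1.3]
finger_gap: 24.5
grip_force: 59.0
```

Call:
{"api": "apply_moves", "payload": {"rows": [[0,0,1,0,0,0],[0,0,1,0,0,0],[0,0,1,0,0,0],[0,0,1,0,0,0],[0,0,1,0,0,0]]}}

```text
time: 14.2
tool_pos: [547.0, -40.1, 117.1]
tcp_rot: [180.0, -0.0, 85.1]
ft_force: [-1.6, 0.4, 3.0]
finger_gap: 24.6
grip_force: 59.2
```

Call:
{"api": "apply_moves", "payload": {"rows": [[0,0,1,0,0,0],[0,0,1,0,0,0],[0,0,1,0,0,0],[0,0,1,0,0,0],[0,0,1,0,0,0]]}}

```text
time: 14.82
tool_pos: [546.7, -40.1, 111.7]
tcp_rot: [-180.0, 0.0, 85.1]
ft_force: [0.5, 0.1, -0.6]
finger_gap: 24.3
grip_force: 58.9
```

Call:
{"api": "apply_moves", "payload": {"rows": [[0,0,0.5,0,0,0],[0,0,0.5,0,0,0],[0,0,0.5,0,0,0],[0,0,0.5,0,0,0],[0,0,0,0,0,0]]}}

```text
time: 15.45
tool_pos: [546.9, -40.1, 110.3]
tcp_rot: [180.0, 0.0, 85.1]
ft_force: [-1.0, 0.6, 2.6]
finger_gap: 25.0
grip_force: 59.4
```

Call:
{"api": "apply_moves", "payload": {"rows": [[0,0,0.5,0,0,0],[0,0,0.5,0,0,0],[0,0,0.5,0,0,0],[0,0,0,0,0,0],[0,0,0,0,0,0]]}}

```text
time: 16.08
tool_pos: [546.9, -40.1, 110.2]
tcp_rot: [180.0, 0.0, 85.1]
ft_force: [-9.1, 0.6, 15.6]
finger_gap: 24.2
grip_force: 60.6
```

The disc is hard on the rim: 15.6 N at the expected height. I'll relax slightly, open, back off and look.

Call:
{"api": "apply_moves", "payload": {"rows": [[0,0,-1,0,0,0],[0,0,-0.5,0,0,0],[0,0,0,0,0,0],[0,0,0,0,0,0],[0,0,0,0,0,0]]}}

```text
time: 16.7
tool_pos: [547.0, -40.1, 110.3]
tcp_rot: [180.0, 0.0, 85.1]
ft_force: [-3.2, -0.1, 5.5]
finger_gap: 24.5
grip_force: 59.7
```

Call:
{"api": "apply_moves", "payload": {"rows": [[0,0,0,0,0,0],[0,0,0,0,0,0],[0,0,0,0,0,0],[0,0,0,0,0,0],[0,0,0,0,0,0]], "fingers": 85}}

```text
time: 17.32
tool_pos: [546.8, -40.1, 110.0]
tcp_rot: [-180.0, -0.0, 85.1]
ft_force: [-0.4, 0.0, -1.3]
finger_gap: 85.0
grip_force: 0.0
```

Call:
{"api": "apply_moves", "payload": {"rows": [[0,0,-5,0,0,0],[0,0,-20,0,0,0],[0,0,-35,0,0,0],[0,0,-40,0,0,0],[0,0,-20,0,0,0]]}}

```text
time: 17.95
tool_pos: [548.0, -40.3, 233.1]
tcp_rot: [179.8, 0.0, 85.1]
ft_force: [0.2, 0.3, 0.4]
finger_gap: 85.1
grip_force: 0.0
```

```bash
python3 - <<'E'
from h import *
import cv2
s,p0,R=pose(); print(s['time'],p0,s['ft_force'])
c=eyes.get_calibration('wrist'); M=np.array(c['mount'])
p,d=eyes.snapshot('wrist')
h=cv2.cvtColor(p,cv2.COLOR_RGB2HSV); m=(h[...,0]>92)&(h[...,0]<130)&(h[...,1]>120)&(h[...,2]>50)&(d>0)
v,u=np.nonzero(m); q=cv2.undistortPoints(np.c_[u,v].astype(float)[:,None],c['intrinsics'],np.array(c['D']))[:,0]
X=np.c_[q,np.ones(len(q))]*d[v,u][:,None]; X=R.apply(X@M[:3,:3].T+M[:3,3])+p0
t=X[(np.hypot(X[:,0]-547,X[:,1]+42)<22)&(X[:,2]>100)]
zt=np.percentile(t[:,2],97); t=t[t[:,2]>zt-3]; print('neck top',zt,cv2.minEnclosingCircle(t[:,:2].astype(np.float32)))
print(np.linalg.lstsq(np.c_[t[:,:2],np.ones(len(t))],t[:,2],rcond=None)[0][:2])
p,d=eyes.snapshot('scene'); cv2.imwrite('pics/s6.png',cv2.resize(p[140:300,200:400,::-1],None,fx=3.7,fy=3.7))
for n in ("bottle","orange_filter","blue_filter"): print(n,[(np.round(q['xyz'],1),round(float(q['confidence']),2)) for q in models.place_of(n,'scene')[:2]])
E
```

```text
17.95 [547.96023232 -40.25653488 233.0805133 ] [0.18980638 0.26667944 0.44857332]
neck top 124.88090705066492 ((547.1385498046875, -42.37888717651367), 12.676487922668457)
[ 0.00613656 -0.00890069]
bottle [(array([ 5.422e+02,  5.600e+01, -4.000e-01]), 0.97)]
orange_filter []
blue_filter [(array([547.5, -45.2,   8.3]), 0.97)]
```

View pics/s6.png

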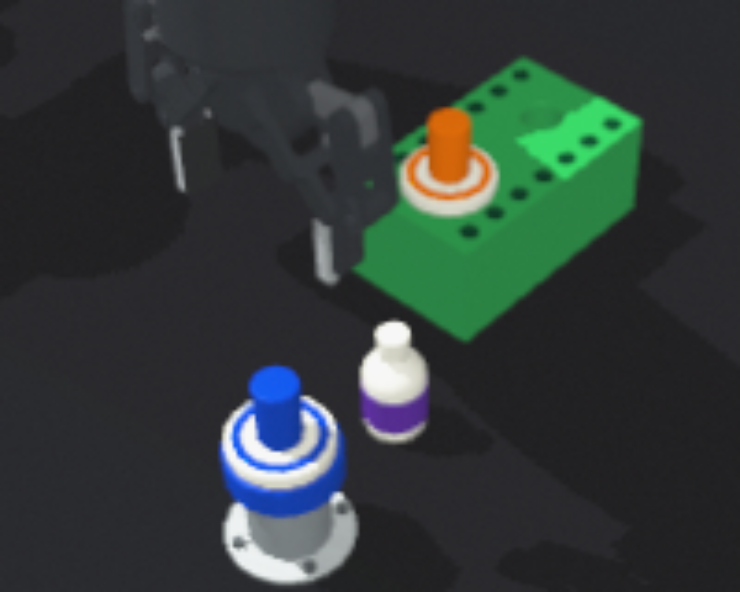

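The blue filter sits flush on its port at (275,440). Its neck top is at 124.9 mm against the expected 124, with a tilt under 1°. The orange filter at (449,180) and the bottle at (394,385) are standing, and the gripper is clear.

```bash
python3 -c "
from bench import job
print(job.hand_in())"
```

```text
the job is handed in; nothing more can be done
None
```

The blue filter is pushed home in the blue port with its disc flush on the rim and released, the orange filter and the bottle are still standing, and the job is handed in, though `hand_in()` returned no verdict.

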